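# Fetch the brass strap template off the granite slab

### The job

The bag maker needs the brass strap template on the blue base board. It lies too flat on the grey granite slab to be picked up, so slide it along the slab until a good part of it (a quarter to two fifths of its length) sticks out over the long edge that faces the blue board, take it there, lift it well clear of the slab and lay it flat in the white outline in the middle of the board, along its length. Do not drop it, and leave the steel template where it is.

Things in the scene. Friction and masses are not known exactly. Their poses are not given: they have to be found in the camera images.
- brass_center (a point): Brass-yellow flat strap template, a loose rectangular plate 44 mm wide (its own x), 120 mm long (its own y) and 4 mm thick, with small black hole marks and a black slot mark on top (printed: the plate is solid). About 170 g. The point is its centre, half-way up its thickness, z up. It lies flat on the slab in one of three places side by side (78 mm apart along the slab's x), its length within 7 degrees of the slab's y. Both ends are alike.
- steel_center (a point): Silver steel strap template, a bystander of the same shape and size, lying on the slab beside the brass one or two places away. The point is its centre; axes as for the brass one.
- slab: Grey granite slab, fixed, 260 mm along its own x, 200 mm along its own y, 45 mm high: its top is 45 mm above the work surface. Origin at the centre of its underside. Its long edge at own y = -100 mm faces the blue board; nothing as high as the slab stands in front of that edge, so fingers can go down past it. The third place on the slab holds a round cream wax puck, 48 mm in diameter and 24 mm tall, a bystander.
- board: Blue bag-base board, fixed flat to the bench, 90 mm along its own x, 180 mm along its own y, 6 mm thick. Origin at the centre of its underside, so its top is 6 mm above it. A white printed outline, 66 x 142 mm, is centred on its top with its length along own y.

How it is judged:
On the way, in this order (a step that is already met when the one before it is completed fails the run):
1. the brass template lies flat on the slab with 20 to 55 mm of its length out over the edge that faces the blue board (y of brass_center in the frame of slab between -0.095 and -0.06 m and z of brass_center in the frame of slab between 0.044 and 0.05 m and angle between brass_center's own z axis and vertical below 0.08 rad), for 0.2 s.
2. the brass template's centre is lifted at least 15 mm above where it lay (height (world z) of brass_center above 0.062 m), for 0.1 s.
At the end, for the whole second after the job is handed in: The brass template lies flat and still on the blue board, its centre within 20 mm of the board's centre and its length within 0.2 rad (11 degrees) of the board's length, released; the steel template is within 15 mm of where it started (horizontal distance between brass_center and board below 0.02 m and angle between the y axis of brass_center and the y axis of board, either way round below 0.2 rad and angle between brass_center's own z axis and vertical below 0.05 rad and z of brass_center in the frame of board below 0.011 m and linear speed of brass below 0.02 m/s and distance of steel_center from where it was at the start of the episode below 0.015 m); the robot touches nothing.
It fails at once if the steel template is moved by more than 15 mm (distance of steel_center from where it was at the start of the episode above 0.015 m).
It fails at once if the brass template is dropped or thrown (faster than 0.6 m/s while no finger touches it, a fall of about 18 mm) (linear speed of brass above 0.6 m/s and contact force between brass and the fingers below 0.05 N).
It also fails if it takes over 54 s, if anything falls off the work surface, if the arm or the gripper's body presses on something with over 40 N, if the wrist force passes 120 N, or if a joint passes its speed limit or range.

### The arm

A 6-joint arm with a two-finger parallel gripper is mounted at the origin on the work surface. World frame = base frame: x ahead of the robot, y to its left, z up, the work surface at z = 0. Lengths are in m, angles in rad, forces in N, time in s.
With the tool pointing down it reaches from about 0.35 to 0.875 m from the base axis. Payload 4.2 kg.
Tool frame: the origin (TCP) lies midway between the tips of the shut fingers; the grasp point (between the pads) lies 19 mm behind it; z points along the fingers, y is the direction in which the jaws open and shut (so a half turn about z gives the same grasp; the last joint's range is limited). The gripper opens to 87 mm and grips with 3 to 60 N. Pads are 19 mm wide; open, the fingers measure 117 mm over their backs; the gripper's body (75 mm by 190 mm) begins 51 mm behind the grasp point.
Start: joints at [1.42, 0.385, 0.008, 0, -1.194, -0.259], TCP at [0.249, 0.573, 0.223] pointing down, gripper open.
Joint ranges: [-3.14, 3.14], [-1.21, 2.06], [-1.07, 1.41], [-3.16, 2.05], [-2.99, -0.16], [-3.1, 3.1]. Speed limits (rad/s): [2.79, 2.79, 3.14, 3.14, 3.14, 3.14].

### API

Orientations are given as a unit quaternion [x, y, z, w].
In Python, from plant import * gives the robot as it stands.
- The arm moves only by the tool move_arm, never from a script. Its argument "series" is a list of rows, each an object with "xyz": the shift along the tool's x, y, z in cm, a list of three; "yaw": the turn about the tool's z in rad; "claw": the gripper's target within -1 to 1 (fully open at 1, half-way at 0, shut at -1). A call has 1 to 12 rows; each row shifts and turns the commanded pose from where the row before left it, along the tool's axes as they then stand; what a row does not reach is not made up. A row lasts 1/12 s, in which the tool goes at most 41.7 mm and 7.16 degrees, less where a joint would pass 70% of its speed; a pose out of reach is approached as far as the arm can. A call is refused whole if a number of a shift passes 4.17 or a number of a turn 0.125, either way. A call with a gripper value outside its range is refused whole. The fingers move at their own pace and stop on an object; "squeeze" is the grip in N (left out, the last holds). Time passes only in rows, so rows that do not move let the fingers close. It gives the time, the measured TCP pose, the force and the opening at its end, in the units of the state.
- get_obs(): the state, without advancing time (a new reading comes with each control period).
- get_image(name): name is "scene" or "top" or "wrist"; returns the picture (384x512x3 uint8, red, green, blue); there is no depth.
- camera_model(name): a dict with "camera_matrix" (3x3 intrinsics, pixels), "cam_to_world" (4x4, takes a point from camera to world coordinates); the wrist camera has in their place "tool_from_camera" (4x4, takes a point from camera to tool coordinates, whose origin is the TCP and whose axes are the flange's). Camera axes: x right, y down, z forward; pixel columns grow to the right and rows downward; lengths in m; the calibration is good to about 2 mm. A picture is of the moment at which its call begins: read the wrist's pose just before it. camera_model takes no time and is no camera call.
- job_done(): hands the job in, once; it reports no verdict.
The state is a dict: "time": time; "joint_pos": joint angles; "dq": joint speeds; "joint_efforts": joint torques, N m; "position": TCP position; "eef_rot": TCP orientation; "ft_force": force on the tool from outside, world axes, zero at the start; "wrist_torque": the same for the moment, N m; "grip_width": opening from 0.0 (shut) to 1.0 (fully open).
Only numpy, scipy, OpenCV 4.12 (cv2) and the standard library are available. Lean on these libraries where they do the work, as an engineer would, in place of code of your own. Each camera call takes 0.05 s, during which the arm holds its last target.

## Working session

There is one attempt and no reset: what is moved stays moved. The work goes in short steps, Python scripts to look and compute and a tool call to move; the robot and the scene stay as the last step left them, time stands still between calls to the robot, and variables do not carry over. Pictures are saved under pics/ and viewed, and the job is handed in when it is done.

Besides the shell and the picture viewer there is one more tool, called after "Call:" by a JSON object that holds its "name" and its "arguments", one argument or row to a line. move_arm: Moves the arm, as the interface text tells. Its arguments: {"type":"object","properties":{"series":{"type":"array","items":{"type":"object","properties":{"xyz":{"type":"array","items":{"type":"number"}},"yaw":{"type":"number"},"claw":{"type":"number"}}}},"squeeze":{"type":"number"}},"required":["series"]}

```bash
ls; mkdir -p pics
python3 - <<'E'
from plant import *
import cv2
o=get_obs();print(o)
for n in ["scene","top","wrist"]:
    im=get_image(n);cv2.imwrite(f"pics/{n}0.png",im[:,:,::-1]);m=camera_model(n)
    print(n,m)
E
```

```text
pics
{'time': 0.0, 'joint_pos': array([ 1.41957732e+00,  3.85562159e-01,  6.63776672e-03, -5.06353899e-04,
       -1.19396924e+00, -2.58631655e-01]), 'dq': array([-6.60496648e-04, -8.08162870e-04,  9.32195045e-04,  1.46298172e-04,
       -1.17017644e-03,  6.27649745e-05]), 'joint_efforts': array([ 1.32826754e-03, -3.90666676e+01,  1.87402171e+01,  4.21974063e+00,
        1.10551793e-02, -1.82341632e-04]), 'position': array([0.24877015, 0.57271392, 0.22145978]), 'eef_rot': array([ 9.79056604e-01, -2.03585388e-01, -1.78683930e-04,  1.05977262e-03]), 'ft_force': array([1.17821614, 0.53183151, 0.84051787]), 'wrist_torque': array([ 0.04578384, -0.03403668, -0.01933393]), 'grip_width': 0.9996561872286787}
scene {'camera_matrix': array([[445.06856106,   0.        , 251.88082208],
       [  0.        , 445.06856106, 189.42344332],
       [  0.        ,   0.        ,   1.        ]]), 'cam_to_world': array([[ 0.75425396,  0.39715362, -0.52284794,  1.05330696],
       [ 0.65649228, -0.46939179,  0.59049913, -0.54205417],
       [-0.01090167, -0.78863195, -0.6147689 ,  0.60584816],
       [ 0.  
[... 329 characters left out ...]
3174688,  0.01956483, -0.01320049],
       [-0.02434061, -0.15780684, -0.98716996,  0.90952318],
       [ 0.        ,  0.        ,  0.        ,  1.        ]])}
wrist {'camera_matrix': array([[334.70753385,   0.        , 257.56422063],
       [  0.        , 334.70753385, 184.36340871],
       [  0.        ,   0.        ,   1.        ]]), 'tool_from_camera': array([[-1.46057161e-06, -9.52780255e-01, -3.03660643e-01,
         8.46873655e-02],
       [ 9.99999990e-01, -4.35092489e-05,  1.31706833e-04,
        -8.80958096e-04],
       [-1.38699717e-04, -3.03660639e-01,  9.52780246e-01,
        -1.62012322e-01],
       [ 0.00000000e+00,  0.00000000e+00,  0.00000000e+00,
         1.00000000e+00]])}
```

View pics/scene0.png

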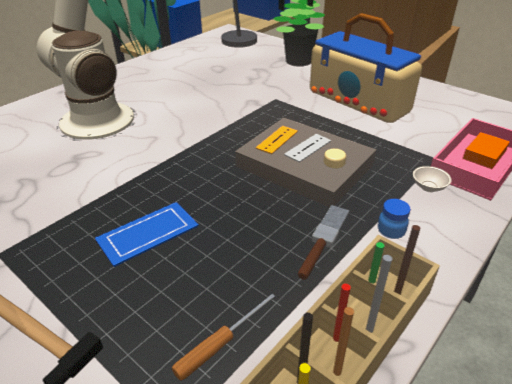

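View pics/top0.png

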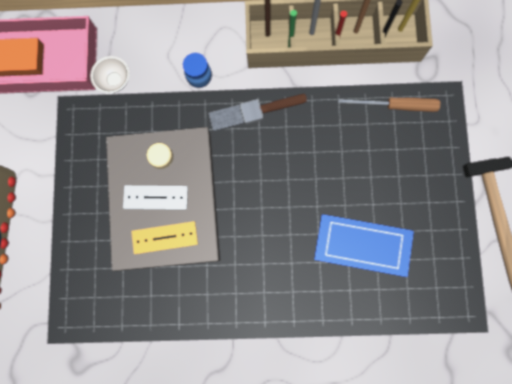

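View pics/wrist0.png

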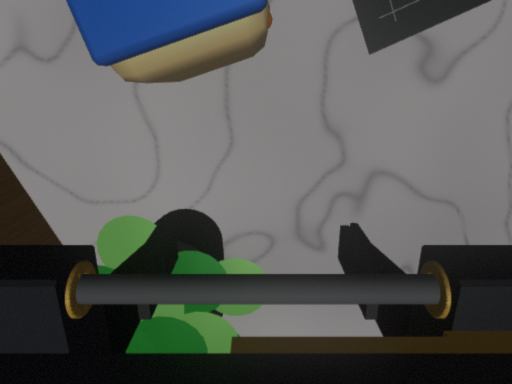

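The top view shows the slab at columns 108–217 and rows 128–270. On it are the brass plate at (165,238), the steel plate at (155,197) and the puck at (159,155). The board is at (365,245). The slab's right-hand edge faces the board.

```bash
cat > h.py <<'E'
import numpy as np, cv2
from scipy.spatial.transform import Rotation as R
def ray(m,uv,z,T=None):
    K=m["camera_matrix"];T=m["cam_to_world"] if T is None else T
    uv=np.atleast_2d(uv).astype(float)
    d=np.c_[(uv-K[:2,2])/K[0,0],np.ones(len(uv))]@T[:3,:3].T
    s=(z-T[2,3])/d[:,2]
    return T[:3,3]+d*s[:,None]
def rect(mask,m,z,T=None,minA=150):
    cs,_=cv2.findContours(mask.astype(np.uint8),cv2.RETR_EXTERNAL,cv2.CHAIN_APPROX_NONE)
    out=[]
    for c in cs:
        if cv2.contourArea(c)<minA: continue
        p=ray(m,c[:,0],z,T)[:,:2]
        r=cv2.minAreaRect((p*1000).astype(np.float32))
        b=cv2.boxPoints(r);e=[b[1]-b[0],b[2]-b[1]];l=max(e,key=np.linalg.norm)
        a=np.degrees(np.arctan2(l[1],l[0]))%180
        out.append((np.round(np.array(r[0]),1),np.round(sorted(r[1]),1),round(a,2),np.round(c[:,0].mean(0))))
    return out
def masks(im):
    h=cv2.cvtColor(im,cv2.COLOR_RGB2HSV);H,S,V=cv2.split(h)
    k=np.ones((7,7),np.uint8)
    brass=(H>15)&(H<32)&(S>150)&(V>120)
    blue=(H>100)&(H<125)&(S>130)&(V>100)
    return brass,blue,h
def toolT(o,m):
    T=np.eye(4);T[:3,:3]=R.from_quat(o["eef_rot"]).as_matrix();T[:3,3]=o["position"]
    return T@m["tool_from_camera"]
E
python3 - <<'E'
from plant import *
from h import *
for n in ["top","scene"]:
    im=cv2.imread(f"pics/{n}0.png")[:,:,::-1].copy();m=camera_model(n)
    br,bl,h=masks(im)
    print(n,"brass",rect(br,m,.049));print("blue",rect(bl,m,.006))
    V=h[:,:,2];S=h[:,:,1]
    white=(V>190)&(S<40);
    print("white on slab",[r for r in rect(white,m,.049) if r[1][1]<200])
    if n=="top":
        print(im[250,180],im[260,130],im[290,150])
        sl=im.astype(int); mk=(sl[:,:,0]>80)&(sl[:,:,0]<125)&(S<60); mk=cv2.morphologyEx(mk.astype(np.uint8),cv2.MORPH_OPEN,np.ones((5,5)))
        print("slab",rect(mk,m,.045,minA=3000))
        print(ray(m,[[217,262],[208,129],[108,138],[112,270]],.045))
E
```

```text
top brass []
blue [(array([ 470.5, -197.3]), array([ 89.4, 179.7]), np.float32(77.83), array([364., 245.])), (array([843.9, 126.1]), array([48.1, 72.2]), np.float32(16.74), array([196.,  69.]))]
white on slab [(array([570.3, 200.4]), array([ 44.8, 121.5]), np.float32(87.08), array([155., 197.])), (array([ 544. , -451.1]), array([ 31.5, 120.8]), np.float32(173.49), array([506., 198.])), (array([654.2, 194.8]), array([38.8, 39.9]), np.float32(0.16), array([158., 154.])), (array([958. , 480.5]), array([15.9, 82.7]), np.float32(90.34), array([19., 14.]))]
[164 158 154] [156 150 147] [109 112 115]
slab [(array([481.1, -31.1]), array([346.9, 693.1]), np.float32(90.03), array([301., 259.]))]
[[0.44487488 0.08404298 0.045     ]
 [0.70195943 0.09800021 0.045     ]
 [0.69073706 0.29414359 0.045     ]
 [0.43571004 0.28061884 0.045     ]]
scene brass [(array([496.2, 179.4]), array([ 45.7, 124. ]), np.float32(96.66), array([276., 139.]))]
blue [(array([827.3, 128.7]), array([54.7, 57.4]), np.float32(103.93), array([392., 224.])), (array([ 472.6, -198.7]), array([ 92.3, 181.3]), np.float32(77.78), array([145., 233.])), (array([810.6, 182.4]), array([54.7, 55.4]), np.float32(85.58), array([397., 208.])), (array([306.6, 940.5]), array([172. , 368.5]), np.float32(174.93), array([367.,  49.]))]
white on slab [(array([ 970.1, -202. ]), array([18.1, 30.5]), np.float32(40.7), array([380., 378.])), (array([ 678.5, -441. ]), array([35.9, 69.8]), np.float32(40.7), array([ 91., 377.])), (array([ 570.5, -505.6]), array([ 63.9, 141.3]), np.float32(9.36), array([ 18., 354.])), (array([571.1, 198.9]), array([ 41.9, 118.3]), np.float32(87.82), array([307., 147.]))]
```

Run:
```python
from plant import *
from h import *
im=cv2.imread("pics/top0.png")[:,:,::-1].copy();m=camera_model("top")
h=cv2.cvtColor(im,cv2.COLOR_RGB2HSV)
for p in [(238,140),(238,190),(250,180),(290,150),(135,120),(200,115)]: print(p,im[p],h[p])
H,S,V=cv2.split(h)
b=(H>15)&(H<32)&(S>90);b[:200]=0
print("brass",rect(b,m,.049))
for lo,hi in((135,175),(90,130),(75,125)):
    g=(S<50)&(V>lo)&(V<hi);g[:,:95]=0;g[:,230:]=0;g[:115]=0;g[285:]=0
    g=cv2.morphologyEx(g.astype(np.uint8),cv2.MORPH_OPEN,np.ones((7,7)))
    print("slab",rect(g,m,.045,minA=3000))
```

```text
(238, 140) [236 216 118] [ 25 128 236]
(238, 190) [237 221 125] [ 26 121 237]
(250, 180) [164 158 154] [ 12  16 164]
(290, 150) [109 112 115] [105  13 115]
(135, 120) [100  98  97] [ 10   8 100]
(200, 115) [149 144 140] [ 13  15 149]
brass [(array([493.5, 182.4]), array([ 44.6, 120.6]), np.float32(97.02), array([164., 237.]))]
slab [(array([570.6, 190.3]), array([196.7, 256.9]), np.float32(3.74), array([161., 199.]))]
slab []
slab [(array([555.8, 187.7]), array([256. , 298.8]), np.float32(178.95), array([176., 235.]))]
```

The measured sizes match the known ones:

| Item | Centre (mm) | Angle |
|---|---|---|
| Slab | (571, 190) | x axis at 3.7° |
| Brass | (495, 181) | length at 97°, slab frame about (-77, -4) |
| Board | (471.5, -198) | length at 77.8° |

I'll move to a point behind the far end of the plate first.

Call:
{"name": "move_arm", "arguments": {
  "series": [
    {"xyz":[2.84,1.59,0],"claw":-0.54},
    {"xyz":[2.84,1.59,0],"claw":-0.54},
    {"xyz":[2.84,1.59,0],"claw":-0.54},
    {"xyz":[2.84,1.59,0],"claw":-0.54},
    {"xyz":[2.84,1.59,0],"claw":-0.54},
    {"xyz":[2.84,1.59,0],"claw":-0.54},
    {"xyz":[2.84,1.59,0],"claw":-0.54},
    {"xyz":[2.84,1.59,0],"claw":-0.54},
    {"xyz":[2.84,1.59,0],"claw":-0.54},
    {"xyz":[2.84,1.59,0],"claw":-0.54},
    {"xyz":[2.84,1.59,0],"claw":-0.54},
    {"xyz":[2.84,1.59,0],"claw":-0.54}
  ]
}}

```text
invalid input
```

Call:
{"name": "move_arm", "arguments": {
  "series": [
    {"yaw":0.1,"claw":-0.54},
    {"yaw":0.1,"claw":-0.54},
    {"yaw":0.1,"claw":-0.54},
    {"yaw":0.1,"claw":-0.54},
    {"yaw":0.1,"claw":-0.54},
    {"yaw":0.1,"claw":-0.54},
    {"yaw":0.1,"claw":-0.54},
    {"yaw":0.1,"claw":-0.54},
    {"yaw":0.1,"claw":-0.54},
    {"yaw":0.1,"claw":-0.54},
    {"yaw":0.038,"claw":-0.54},
    {"xyz":[0,0,0],"claw":-0.54}
  ]
}}

```text
invalid input
```

```bash
cat > st.py <<'E'
from plant import *
from h import *
import sys
o=get_obs();M=R.from_quat(o["eef_rot"]).as_matrix()
print("t",round(o["time"],2),"pos",np.round(o["position"]*1000,1),"xdir",round(np.degrees(np.arctan2(M[1,0],M[0,0])),2),"z",np.round(M[:,2],4),"F",np.round(o["ft_force"],1),"grip mm",round(o["grip_width"]*87,1),"q",np.round(o["joint_pos"],2))
def tgt(p,name=""):
    d=np.array(p)-o["position"]*1000
    print("to",name,np.round(p,1),"tool shift cm",np.round(M.T@d/10,2))
def slabf(p):
    a=np.radians(3.74);d=np.array(p[:2])-[570.6,190.3]
    return np.round([d@[np.cos(a),np.sin(a)],d@[-np.sin(a),np.cos(a)]],1)
E
python3 - <<'E'
from st import *
tgt([485,262.4,70],"behind")
im=get_image("wrist");cv2.imwrite("pics/w1.png",im[:,:,::-1])
im=get_image("top");cv2.imwrite("pics/t1.png",im[:,:,::-1])
E
```

```text
t 0.15 pos [248.8 572.9 221.7] xdir -23.49 z [-5.0e-04 -1.5e-03 -1.0e+00] F [ 0.2  0.2 -1. ] grip mm 86.8 q [ 1.42  0.39  0.01 -0.   -1.19 -0.26]
to behind [485.  262.4  70. ] tool shift cm [34.03 19.04 15.21]
```

View pics/w1.png

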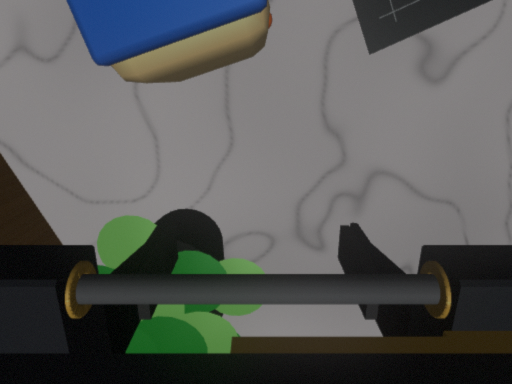

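Both calls were rejected, so the picture is the same as before. I'll fill in every field in each row.

Call:
{"name": "move_arm", "arguments": {
  "series": [
    {"xyz":[2.84,1.59,0],"yaw":0,"claw":-0.54},
    {"xyz":[2.84,1.59,0],"yaw":0,"claw":-0.54},
    {"xyz":[2.84,1.59,0],"yaw":0,"claw":-0.54},
    {"xyz":[2.84,1.59,0],"yaw":0,"claw":-0.54},
    {"xyz":[2.84,1.59,0],"yaw":0,"claw":-0.54},
    {"xyz":[2.84,1.59,0],"yaw":0,"claw":-0.54},
    {"xyz":[2.84,1.59,0],"yaw":0,"claw":-0.54},
    {"xyz":[2.84,1.59,0],"yaw":0,"claw":-0.54},
    {"xyz":[2.84,1.59,0],"yaw":0,"claw":-0.54},
    {"xyz":[2.84,1.59,0],"yaw":0,"claw":-0.54},
    {"xyz":[2.84,1.59,0],"yaw":0,"claw":-0.54},
    {"xyz":[2.84,1.59,0],"yaw":0,"claw":-0.54}
  ]
}}

```text
time: 1.25
position: [0.4862, 0.261, 0.2226]
eef_rot: [0.979, -0.203, 0.0, -0.0]
ft_force: [0.4, 0.9, 0.0]
grip_width: 0.252
```

Call:
{"name": "move_arm", "arguments": {
  "series": [
    {"xyz":[0,0,0],"yaw":0.1,"claw":-0.54},
    {"xyz":[0,0,0],"yaw":0.1,"claw":-0.54},
    {"xyz":[0,0,0],"yaw":0.1,"claw":-0.54},
    {"xyz":[0,0,0],"yaw":0.1,"claw":-0.54},
    {"xyz":[0,0,0],"yaw":0.1,"claw":-0.54},
    {"xyz":[0,0,0],"yaw":0.1,"claw":-0.54},
    {"xyz":[0,0,0],"yaw":0.1,"claw":-0.54},
    {"xyz":[0,0,0],"yaw":0.1,"claw":-0.54},
    {"xyz":[0,0,0],"yaw":0.1,"claw":-0.54},
    {"xyz":[0,0,0],"yaw":0.1,"claw":-0.54},
    {"xyz":[0,0,0],"yaw":0.038,"claw":-0.54},
    {"xyz":[0,0,0],"yaw":0,"claw":-0.54}
  ]
}}

```text
time: 2.25
position: [0.4854, 0.2624, 0.2224]
eef_rot: [0.749, -0.663, -0.0, 0.0]
ft_force: [-0.0, 0.7, -0.2]
grip_width: 0.229
```

Run:
```python
from st import *
tgt([485,262.4,70],"behind")
im=get_image("wrist");cv2.imwrite("pics/w2.png",im[:,:,::-1])
```

```text
t 2.25 pos [485.4 262.4 222.4] xdir -82.99 z [-2.e-04 -1.e-04 -1.e+00] F [-0.   0.7 -0.2] grip mm 19.9 q [ 0.79  0.26 -0.17 -0.   -1.14 -0.67]
to behind [485.  262.4  70. ] tool shift cm [-1.000e-02  4.000e-02  1.524e+01]
```

View pics/w2.png

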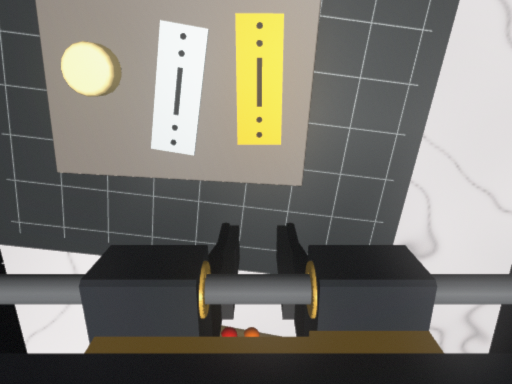

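The brass plate appears upright at about (259,78) and square to the tool. The fingers at cols 220–300 straddle its line. I'll cross-check its position from this view.

Run:
```python
from st import *
m=camera_model("wrist");T=toolT(o,m)
im=cv2.imread("pics/w2.png")[:,:,::-1].copy();br,bl,h=masks(im)
r=rect(br,m,.049,T);print(r, slabf(r[0][0]))
```

```text
t 2.3 pos [485.5 262.4 222.5] xdir -82.9 z [-2.e-04 -1.e-04 -1.e+00] F [0.6 0.7 0. ] grip mm 19.3 q [ 0.79  0.26 -0.17 -0.   -1.14 -0.67]
[(array([495.3, 183.4]), array([ 43., 118.]), np.float32(97.28), array([259.,  78.]))] [-75.6  -2. ]
```

Call:
{"name": "move_arm", "arguments": {
  "series": [
    {"xyz":[0,0,2.5],"yaw":0,"claw":-0.54},
    {"xyz":[0,0,2.5],"yaw":0,"claw":-0.54},
    {"xyz":[0,0,2.5],"yaw":0,"claw":-0.54},
    {"xyz":[0,0,2.5],"yaw":0,"claw":-0.54},
    {"xyz":[0,0,2.5],"yaw":0,"claw":-0.54},
    {"xyz":[0,0,2.2],"yaw":0,"claw":-0.54},
    {"xyz":[0,0,1.0],"yaw":0,"claw":-0.54},
    {"xyz":[0,0,0],"yaw":0,"claw":-0.54},
    {"xyz":[0,0,0],"yaw":0,"claw":-0.54}
  ]
}}

```text
time: 3.05
position: [0.486, 0.2627, 0.0659]
eef_rot: [0.75, -0.662, 0.0, -0.0]
ft_force: [0.6, -0.1, 1.0]
grip_width: 0.229
```

Call:
{"name": "move_arm", "arguments": {
  "series": [
    {"xyz":[0,0,1.0],"yaw":0,"claw":-0.54},
    {"xyz":[0,0,0.6],"yaw":0,"claw":-0.54},
    {"xyz":[0,0,0.2],"yaw":0,"claw":-0.54},
    {"xyz":[0,0,0.1],"yaw":0,"claw":-0.54},
    {"xyz":[0,0,0],"yaw":0,"claw":-0.54}
  ]
}}

```text
time: 3.47
position: [0.4856, 0.2625, 0.0466]
eef_rot: [0.749, -0.662, 0.0, -0.0]
ft_force: [-0.5, -0.7, -0.4]
grip_width: 0.234
```

Run:
```python
from st import *
im=get_image("wrist");cv2.imwrite("pics/w3.png",im[:,:,::-1])
m=camera_model("wrist");T=toolT(o,m)
br,bl,h=masks(im)
for r in rect(br,m,.049,T): print(r, slabf(r[0]))
```

```text
t 3.47 pos [485.6 262.5  46.6] xdir -82.95 z [ 1.e-04  0.e+00 -1.e+00] F [-0.5 -0.7 -0.4] grip mm 20.4 q [ 0.79  0.45 -0.39  0.   -0.73 -0.67]
(array([493.5, 195.4]), array([43.8, 95.1]), np.float32(96.96), array([261., 100.])) [-76.6  10.1]
```

View pics/w3.png

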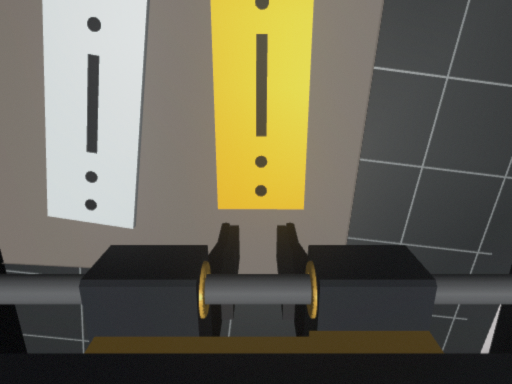

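The plate's near end is at row 209, and the finger tips are behind it at row 225, centred on col 260. The tips clear the slab by about 1.5 mm. I'll push slowly along tool x.

Call:
{"name": "move_arm", "arguments": {
  "series": [
    {"xyz":[0.4,0,0],"yaw":0,"claw":-0.54},
    {"xyz":[0.4,0,0],"yaw":0,"claw":-0.54},
    {"xyz":[0.4,0,0],"yaw":0,"claw":-0.54},
    {"xyz":[0.4,0,0],"yaw":0,"claw":-0.54},
    {"xyz":[0.4,0,0],"yaw":0,"claw":-0.54},
    {"xyz":[0.4,0,0],"yaw":0,"claw":-0.54},
    {"xyz":[0.4,0,0],"yaw":0,"claw":-0.54},
    {"xyz":[0.4,0,0],"yaw":0,"claw":-0.54},
    {"xyz":[0.4,0,0],"yaw":0,"claw":-0.54},
    {"xyz":[0.4,0,0],"yaw":0,"claw":-0.54}
  ]
}}

```text
time: 4.35
position: [0.4907, 0.2226, 0.0467]
eef_rot: [0.749, -0.662, 0.0, -0.0]
ft_force: [-0.8, 2.1, 2.2]
grip_width: 0.23
```

```bash
cat > look.py <<'E'
from st import *
n=sys.argv[1]
im=get_image("wrist");cv2.imwrite(f"pics/w{n}.png",im[:,:,::-1])
m=camera_model("wrist");T=toolT(o,m)
br,bl,h=masks(im)
for r in rect(br,m,.049,T): print("wrist",r, slabf(r[0]))
for c in ["scene","top"]:
    im=get_image(c);m=camera_model(c);cv2.imwrite(f"pics/{c}{n}.png",im[:,:,::-1]);h=cv2.cvtColor(im,cv2.COLOR_RGB2HSV);H,S,V=cv2.split(h)
    b=(H>15)&(H<32)&(S>90)&(V>150);b[:120 if c=="scene" else 190]=0;b[300:]=0;b[:,:60]=0;b[:,450:]=0
    for r in rect(b,m,.049): print(c,r,slabf(r[0]))
E
python3 look.py 4
```

```text
t 4.35 pos [490.7 222.6  46.7] xdir -82.95 z [ 6.e-04  5.e-04 -1.e+00] F [-0.8  2.1  2.2] grip mm 20.0 q [ 0.73  0.44 -0.42  0.   -0.71 -0.6 ]
wrist (array([498.1, 160. ]), array([ 43.8, 104.1]), np.float32(97.05), array([261., 109.])) [-74.3 -25.5]
scene (array([923.8, -14.5]), array([ 57.2, 106.1]), np.float32(89.96), array([411., 279.])) [ 339.1 -227.4]
scene (array([865. , -54.6]), array([ 52.4, 186.6]), np.float32(89.72), array([361., 262.])) [ 277.8 -263.6]
scene (array([499.4, 149.4]), array([ 47.5, 124.1]), np.float32(97.15), array([269., 145.])) [-73.7 -36.2]
top (array([497.7, 150.1]), array([ 44.4, 119.1]), np.float32(96.88), array([182., 234.])) [-75.4 -35.4]
```

View pics/w4.png

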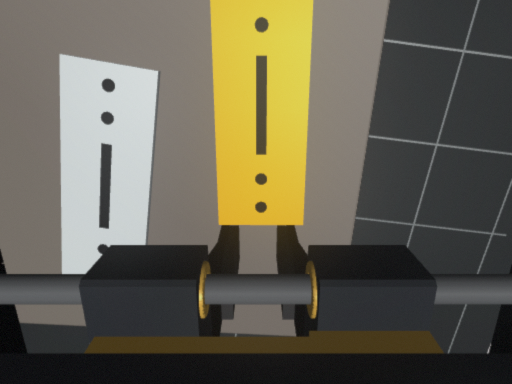

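View pics/scene4.png

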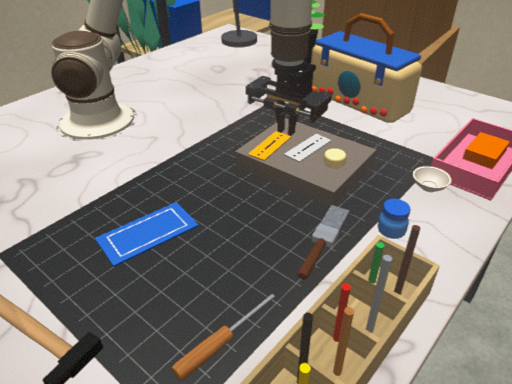

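The fingers now touch the plate at row 225 and it is sliding straight. Its slab y is about -35.5, agreed by two views. It needs 43 mm more.

Call:
{"name": "move_arm", "arguments": {
  "series": [
    {"xyz":[0.4,0,0],"yaw":0,"claw":-0.54},
    {"xyz":[0.4,0,0],"yaw":0,"claw":-0.54},
    {"xyz":[0.4,0,0],"yaw":0,"claw":-0.54},
    {"xyz":[0.4,0,0],"yaw":0,"claw":-0.54},
    {"xyz":[0.4,0,0],"yaw":0,"claw":-0.54},
    {"xyz":[0.4,0,0],"yaw":0,"claw":-0.54},
    {"xyz":[0.4,0,0],"yaw":0,"claw":-0.54},
    {"xyz":[0.4,0,0],"yaw":0,"claw":-0.54},
    {"xyz":[0.4,0,0],"yaw":0,"claw":-0.54},
    {"xyz":[0.4,0,0],"yaw":0,"claw":-0.54},
    {"xyz":[0.2,0,0],"yaw":0,"claw":-0.54},
    {"xyz":[0,0,0],"yaw":0,"claw":-0.54}
  ]
}}

```text
time: 5.5
position: [0.4956, 0.1805, 0.0466]
eef_rot: [0.749, -0.662, 0.0, 0.0]
ft_force: [-0.3, -0.2, 0.1]
grip_width: 0.228
```

```bash
python3 look.py 5 | grep -v "9[0-9][0-9]\.\|865"
```

```text
t 5.5 pos [495.6 180.5  46.6] xdir -82.98 z [-3.e-04 -4.e-04 -1.e+00] F [-0.3 -0.2  0.1] grip mm 19.9 q [ 0.66  0.42 -0.45  0.   -0.7  -0.53]
wrist (array([503.5, 117.9]), array([ 43.8, 104. ]), np.float32(97.03), array([260., 108.])) [-71.7 -67.9]
scene (array([504.9, 107.4]), array([ 47.6, 122.7]), np.float32(97.13), array([259., 153.])) [-71.  -78.4]
top (array([503.1, 106. ]), array([ 46. , 115.9]), np.float32(97.74), array([205., 231.])) [-72.9 -79.7]
```

View pics/top5.png

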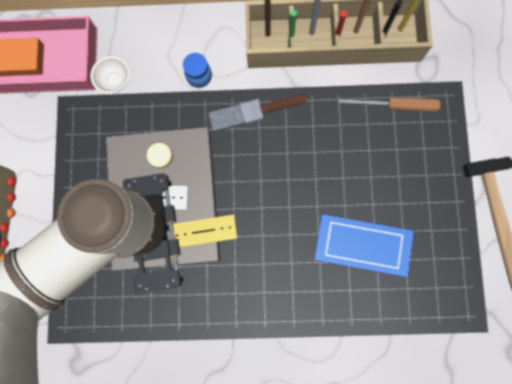

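The top view shows the plate at (205,231), out past the slab edge at col 217. Its centre is at slab y ≈ -79, so about 39 mm overhangs. Next I'll back off, lift, open, and go over the overhang.

Call:
{"name": "move_arm", "arguments": {
  "series": [
    {"xyz":[-0.8,0,0],"yaw":0,"claw":-0.54},
    {"xyz":[0,0,-2],"yaw":0,"claw":-0.54},
    {"xyz":[0,0,-2],"yaw":0,"claw":0.5},
    {"xyz":[0,0,-2],"yaw":0,"claw":1},
    {"xyz":[2.0,0,0],"yaw":0,"claw":1},
    {"xyz":[3.0,0,0],"yaw":0,"claw":1},
    {"xyz":[3.0,0,0],"yaw":0,"claw":1},
    {"xyz":[3.0,0,0],"yaw":0,"claw":1},
    {"xyz":[1.8,0,0],"yaw":0,"claw":1},
    {"xyz":[0,0,0],"yaw":0,"claw":1},
    {"xyz":[0,0,0],"yaw":0,"claw":1}
  ]
}}

```text
time: 6.57
position: [0.5105, 0.0618, 0.1066]
eef_rot: [0.749, -0.663, 0.0, -0.0]
ft_force: [-0.6, -0.6, -0.2]
grip_width: 0.83
```

```bash
python3 look.py 6 | grep -v "9[0-9][0-9]\.\|865"; python3 -c "
from st import *
tgt([509.6,61.4,42])"
```

```text
t 6.57 pos [510.5  61.8 106.6] xdir -83.03 z [ 3.e-04  1.e-04 -1.e+00] F [-0.6 -0.6 -0.2] grip mm 72.2 q [ 0.44  0.32 -0.42  0.   -0.83 -0.31]
wrist (array([498.5, 157.3]), array([24.6, 43.6]), np.float32(6.95), array([259., 317.])) [-74.1 -28.2]
wrist (array([622. , 149.1]), array([ 9.9, 46.6]), np.float32(90.46), array([101., 294.])) [ 48.6 -44.5]
wrist (array([507.7,  84.1]), array([44.5, 69.6]), np.float32(96.96), array([259., 234.])) [ -69.7 -101.9]
scene (array([504.9, 107.3]), array([ 47.5, 122.6]), np.float32(96.61), array([260., 153.])) [-71.  -78.5]
t 6.72 pos [510.5  63.1 106.6] xdir -82.88 z [ 3.e-04  2.e-04 -1.e+00] F [0.7 0.5 0.7] grip mm 82.5 q [ 0.44  0.32 -0.42  0.   -0.83 -0.31]
to  [509.6  61.4  42. ] tool shift cm [0.16 0.11 6.46]
```

View pics/scene6.png

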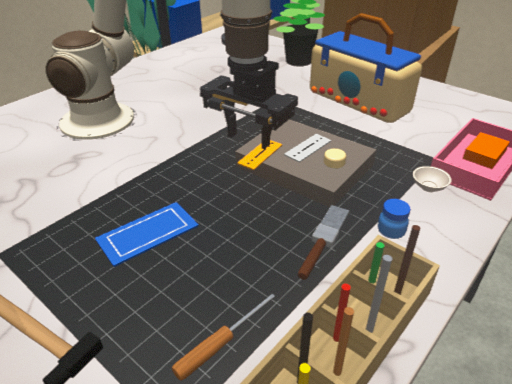

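View pics/top6.png

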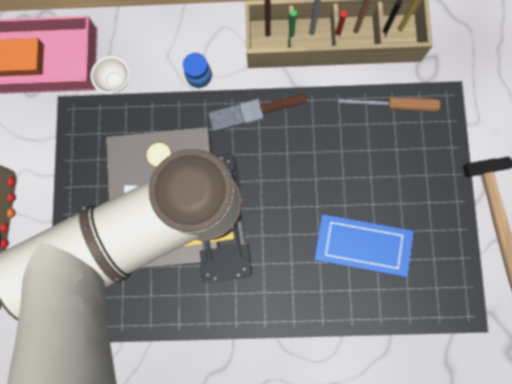

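View pics/w6.png

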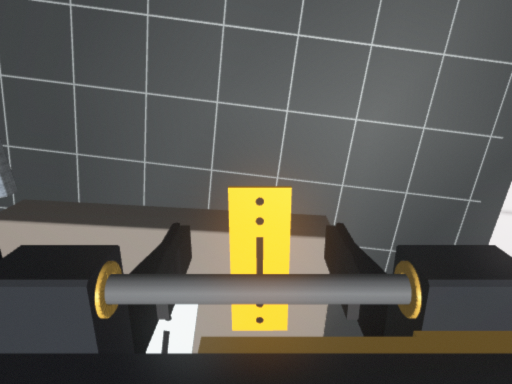

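The free end is at row 187, about 13 mm ahead of the TCP. The slab edge is 25 mm behind, and the fingers sit either side of the plate. I'll descend so the tips end 3 mm below the plate's underside.

Call:
{"name": "move_arm", "arguments": {
  "series": [
    {"xyz":[0,0,1.5],"yaw":0,"claw":1},
    {"xyz":[0,0,1.5],"yaw":0,"claw":1},
    {"xyz":[0,0,1.5],"yaw":0,"claw":1},
    {"xyz":[0,0,1.2],"yaw":0,"claw":1},
    {"xyz":[0,0,0.75],"yaw":0,"claw":1},
    {"xyz":[0,0,0],"yaw":0,"claw":1},
    {"xyz":[0,0,0],"yaw":0,"claw":1}
  ]
}}

```text
time: 7.3
position: [0.5105, 0.0626, 0.042]
eef_rot: [0.75, -0.662, 0.0, 0.0]
ft_force: [-0.3, 1.0, 0.5]
grip_width: 0.999
```

```bash
python3 look.py 7 | grep -v "9[0-9][0-9]\.\|865"
```

```text
t 7.3 pos [510.5  62.6  42. ] xdir -82.88 z [-2.e-04 -4.e-04 -1.e+00] F [-0.3  1.   0.5] grip mm 86.9 q [ 0.44  0.41 -0.49  0.   -0.67 -0.31]
wrist (array([503.8, 113.7]), array([33.6, 44.4]), np.float32(7.08), array([259., 328.])) [-71.7 -72.1]
wrist (array([605.6, 101.9]), array([11.4, 33.3]), np.float32(88.35), array([ 75., 296.])) [ 29.2 -90.5]
wrist (array([510.1,  63.7]), array([29.5, 44.5]), np.float32(7.09), array([260., 249.])) [ -68.6 -122.4]
scene (array([507.3,  85.6]), array([46.6, 79.1]), np.float32(97.62), array([252., 158.])) [ -70.  -100.3]
```

View pics/w7.png

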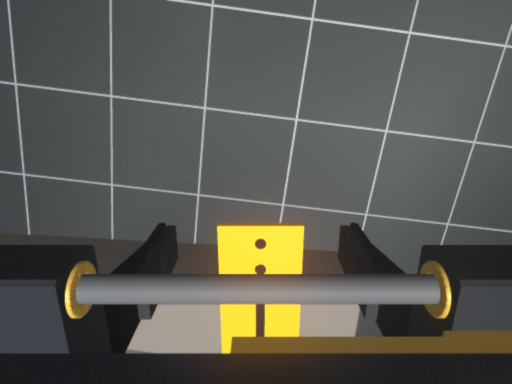

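The free end at row 225 is between the fingers, and the plate is centred at col 260. I'll close on it.

Call:
{"name": "move_arm", "arguments": {
  "series": [
    {"xyz":[0,0,0],"yaw":0,"claw":0.2},
    {"xyz":[0,0,0],"yaw":0,"claw":0.1},
    {"xyz":[0,0,0],"yaw":0,"claw":-0.2},
    {"xyz":[0,0,0],"yaw":0,"claw":-1},
    {"xyz":[0,0,0],"yaw":0,"claw":-1},
    {"xyz":[0,0,0],"yaw":0,"claw":-1},
    {"xyz":[0,0,0],"yaw":0,"claw":-1},
    {"xyz":[0,0,0],"yaw":0,"claw":-1},
    {"xyz":[0,0,0],"yaw":0,"claw":-1}
  ],
  "squeeze": 50
}}

```text
time: 8.2
position: [0.5102, 0.0619, 0.042]
eef_rot: [0.749, -0.662, -0.0, 0.0]
ft_force: [-0.6, 0.2, 0.3]
grip_width: 0.491
```

Call:
{"name": "move_arm", "arguments": {
  "series": [
    {"xyz":[0,0,-0.3],"yaw":0,"claw":-1},
    {"xyz":[0,0,-0.5],"yaw":0,"claw":-1},
    {"xyz":[0,0,-0.5],"yaw":0,"claw":-1},
    {"xyz":[0,0,-0.7],"yaw":0,"claw":-1},
    {"xyz":[0,0,0],"yaw":0,"claw":-1}
  ]
}}

```text
time: 8.62
position: [0.5114, 0.0624, 0.0637]
eef_rot: [0.749, -0.662, 0.001, -0.001]
ft_force: [-0.1, 0.3, -1.1]
grip_width: 0.49
```

```bash
python3 look.py 8 | grep -v "9[0-9][0-9]\.\|865"
```

```text
t 8.62 pos [511.4  62.4  63.7] xdir -82.93 z [ 0.003  0.001 -1.   ] F [-0.1  0.3 -1.1] grip mm 42.6 q [ 0.44  0.38 -0.47  0.   -0.72 -0.31]
wrist (array([497.6, 131.2]), array([37.5, 78.6]), np.float32(7.18), array([264., 330.])) [-76.7 -54.2]
wrist (array([566.5, 111.2]), array([ 9. , 39.9]), np.float32(88.63), array([160., 291.])) [ -9.3 -78.7]
wrist (array([510.7,  75.8]), array([33.1, 50.7]), np.float32(7.55), array([258., 250.])) [ -67.2 -110.3]
scene (array([476.4,  95.2]), array([35.9, 75.6]), np.float32(127.24), array([249., 152.])) [-100.2  -88.8]
```

View pics/scene8.png

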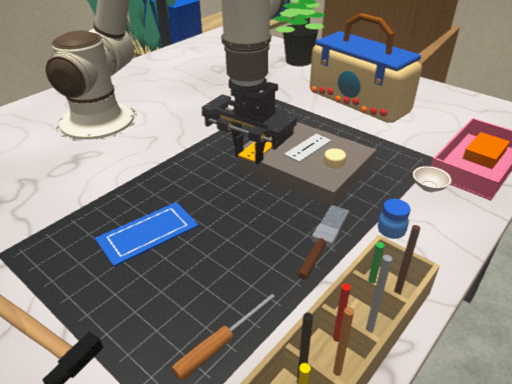

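View pics/w8.png

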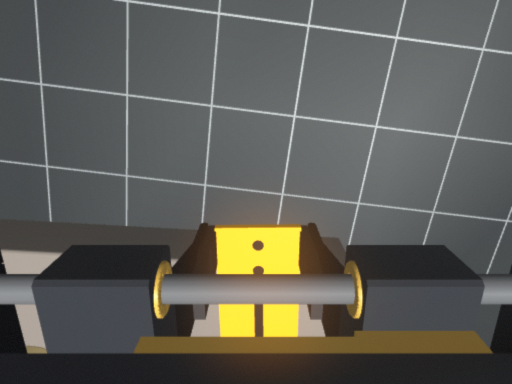

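The grip holds at 42.6 mm opening and the end sits at row 227, as before the lift, so it barely droops. I'll lift further and look.

Call:
{"name": "move_arm", "arguments": {
  "series": [
    {"xyz":[0,0,-1],"yaw":0,"claw":-1},
    {"xyz":[0,0,-1],"yaw":0,"claw":-1},
    {"xyz":[0,0,-1],"yaw":0,"claw":-1},
    {"xyz":[0,0,-1],"yaw":0,"claw":-1},
    {"xyz":[0,0,-1],"yaw":0,"claw":-1},
    {"xyz":[0,0,-1],"yaw":0,"claw":-1},
    {"xyz":[0,0,0],"yaw":0,"claw":-1}
  ]
}}

```text
time: 9.35
position: [0.5119, 0.0625, 0.1249]
eef_rot: [0.749, -0.662, 0.001, -0.002]
ft_force: [1.3, 0.2, -1.9]
grip_width: 0.492
```

```bash
python3 look.py 9 | grep -v "9[0-9][0-9]\.\|865"
python3 - <<'E'
import cv2
a=cv2.imread('pics/scene9.png')[60:220,160:360];cv2.imwrite('pics/c9.png',cv2.resize(a,None,fx=3.5,fy=3.5,interpolation=cv2.INTER_CUBIC))
E
```

```text
t 9.35 pos [511.9  62.5 124.9] xdir -82.92 z [ 0.0051  0.0017 -1.    ] F [ 1.3  0.2 -1.9] grip mm 42.8 q [ 0.44  0.3  -0.4   0.   -0.87 -0.31]
wrist (array([497.8, 182.2]), array([45. , 67.2]), np.float32(7.28), array([260., 325.])) [-73.2  -3.3]
wrist (array([507.3, 109.2]), array([44.5, 68.2]), np.float32(7.56), array([258., 250.])) [-68.5 -76.8]
scene (array([864.9, -54.6]), array([ 52.2, 186.6]), np.float32(89.72), array([361., 262.])) [ 277.7 -263.6]
scene (array([405.8, 170.5]), array([39.5, 78.4]), np.float32(130.82), array([248., 128.])) [-165.7   -9. ]
```

View pics/c9.png

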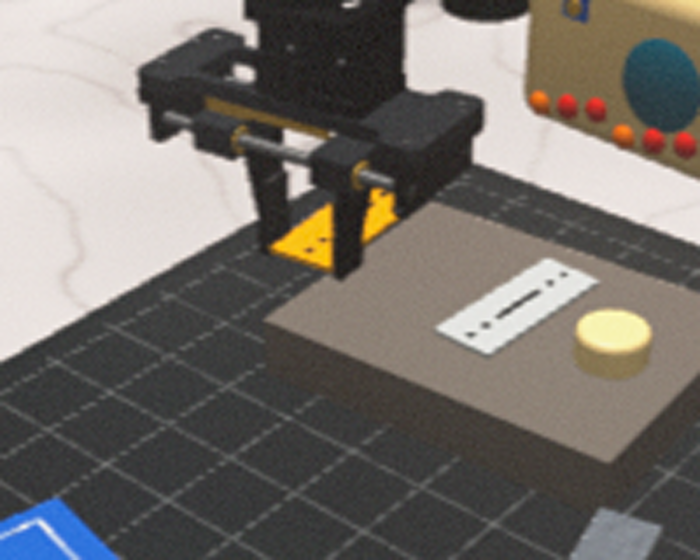

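View pics/w9.png

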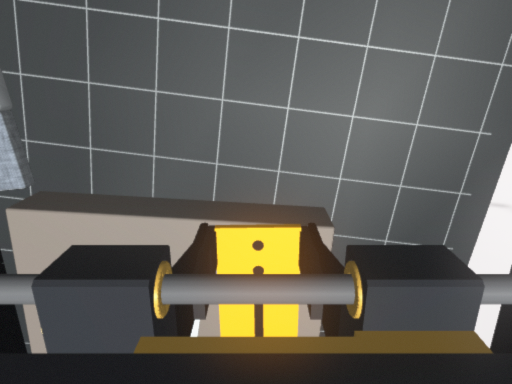

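The plate is held close to level. I'll yaw by +0.337, then carry it to (462, -243), which is the board centre plus the 46 mm grasp offset.

Call:
{"name": "move_arm", "arguments": {
  "series": [
    {"xyz":[0,0,0],"yaw":0.03,"claw":-1},
    {"xyz":[0,0,0],"yaw":0.06,"claw":-1},
    {"xyz":[0,0,0],"yaw":0.08,"claw":-1},
    {"xyz":[0,0,0],"yaw":0.08,"claw":-1},
    {"xyz":[0,0,0],"yaw":0.06,"claw":-1},
    {"xyz":[0,0,0],"yaw":0.027,"claw":-1},
    {"xyz":[0,0,0],"yaw":0,"claw":-1}
  ]
}}

```text
time: 10.08
position: [0.5097, 0.0618, 0.1212]
eef_rot: [-0.627, 0.779, 0.0, -0.001]
ft_force: [-0.3, -0.1, -1.6]
grip_width: 0.494
```

Call:
{"name": "move_arm", "arguments": {
  "series": [
    {"xyz":[1,-0.1,0],"yaw":0,"claw":-1},
    {"xyz":[2,-0.1,0],"yaw":0,"claw":-1},
    {"xyz":[3.2,-0.15,0],"yaw":0,"claw":-1},
    {"xyz":[3.2,-0.15,0],"yaw":0,"claw":-1},
    {"xyz":[3.2,-0.15,0],"yaw":0,"claw":-1},
    {"xyz":[3.2,-0.15,0],"yaw":0,"claw":-1},
    {"xyz":[3.2,-0.15,0],"yaw":0,"claw":-1},
    {"xyz":[3.2,-0.15,0],"yaw":0,"claw":-1},
    {"xyz":[3.2,-0.15,0],"yaw":0,"claw":-1},
    {"xyz":[2.8,-0.15,0],"yaw":0,"claw":-1},
    {"xyz":[1.7,-0.1,0],"yaw":0,"claw":-1},
    {"xyz":[1,-0.06,0],"yaw":0,"claw":-1}
  ]
}}

```text
time: 11.08
position: [0.4587, -0.2456, 0.1217]
eef_rot: [-0.627, 0.779, 0.0, -0.0]
ft_force: [0.2, 0.5, -1.6]
grip_width: 0.49
```

```bash
python3 look.py 10 | grep -v "9[0-9][0-9]\.\|865"
python3 - <<'E'
from st import *
tgt([461.8,-243,50])
a=cv2.imread('pics/scene10.png')[130:290,60:260];cv2.imwrite('pics/c10.png',cv2.resize(a,None,fx=3.5,fy=3.5,interpolation=cv2.INTER_CUBIC))
E
```

```text
t 11.08 pos [ 458.7 -245.6  121.7] xdir -102.38 z [-0.001  0.    -1.   ] F [ 0.2  0.5 -1.6] grip mm 42.6 q [-0.18  0.31 -0.39  0.   -0.88 -0.04]
wrist (array([ 483.6, -132.6]), array([40. , 66.6]), np.float32(167.55), array([259., 324.])) [-107.9 -316.5]
wrist (array([ 469.7, -200.4]), array([41.3, 66.7]), np.float32(167.57), array([258., 250.])) [-126.2 -383.3]
scene (array([ 378.5, -129.7]), array([ 53.6, 108.5]), np.float32(76.8), array([144., 180.])) [-212.6 -306.8]
t 11.23 pos [ 459.4 -243.8  121.7] xdir -102.33 z [-7.e-04  3.e-04 -1.e+00] F [ 0.4  0.4 -1.9] grip mm 42.9 q [-0.18  0.31 -0.39 -0.   -0.87 -0.04]
to  [ 461.8 -243.    50. ] tool shift cm [-0.12 -0.23  7.17]
```

View pics/c10.png

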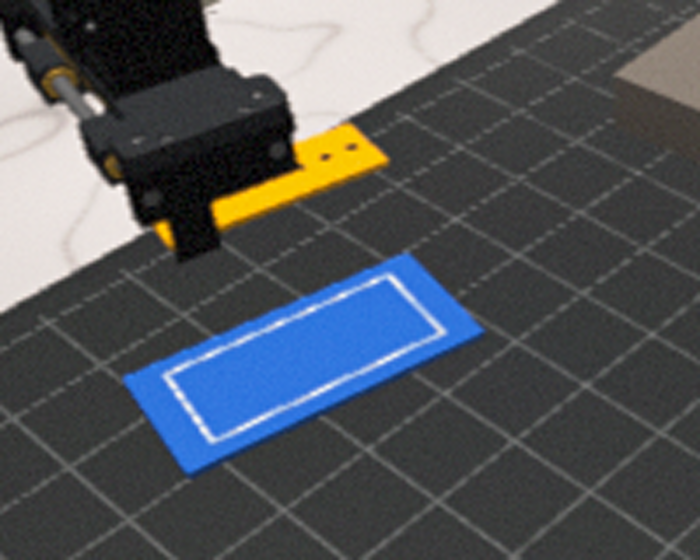

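View pics/w10.png

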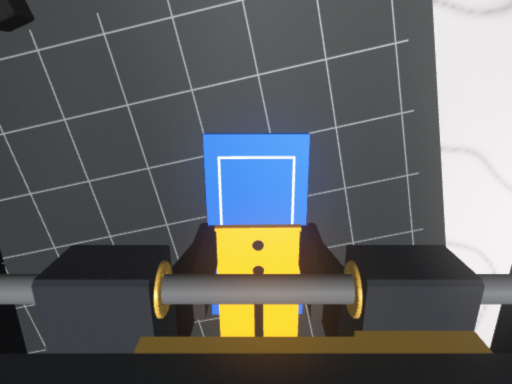

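The plate sits directly over the board and is parallel to it: board cols 204–309 against plate cols 217–300. I'll lower it in stages.

Call:
{"name": "move_arm", "arguments": {
  "series": [
    {"xyz":[-0.1,-0.1,1.0],"yaw":0,"claw":-1},
    {"xyz":[0,0,1.5],"yaw":0,"claw":-1},
    {"xyz":[0,0,1.5],"yaw":0,"claw":-1},
    {"xyz":[0,0,1.5],"yaw":0,"claw":-1},
    {"xyz":[0,0,1.5],"yaw":0,"claw":-1},
    {"xyz":[0,0,1.5],"yaw":0,"claw":-1},
    {"xyz":[0,0,1.0],"yaw":0,"claw":-1},
    {"xyz":[0,0,0.5],"yaw":0,"claw":-1},
    {"xyz":[0,0,0],"yaw":0,"claw":-1},
    {"xyz":[0,0,0],"yaw":0,"claw":-1}
  ]
}}

```text
time: 12.07
position: [0.4616, -0.2422, 0.0221]
eef_rot: [-0.628, 0.778, -0.0, -0.0]
ft_force: [-0.1, 0.3, -1.1]
grip_width: 0.49
```

```bash
python3 look.py 11 | grep -v "9[0-9][0-9]\.\|865"
python3 - <<'E'
import cv2
a=cv2.imread('pics/scene11.png')[130:290,60:260];cv2.imwrite('pics/c11.png',cv2.resize(a,None,fx=3.5,fy=3.5,interpolation=cv2.INTER_CUBIC))
E
```

```text
t 12.07 pos [ 461.6 -242.2   22.1] xdir -102.2 z [ 2.e-04 -2.e-04 -1.e+00] F [-0.1  0.3 -1.1] grip mm 42.6 q [-0.17  0.45 -0.49  0.   -0.63 -0.04]
wrist (array([ 524. , -210.9]), array([ 8. , 15.4]), np.float32(167.77), array([152., 345.])) [ -72.7 -397.3]
wrist (array([ 407.6, -187.5]), array([11.7, 18.8]), np.float32(167.77), array([389., 341.])) [-187.3 -366.4]
wrist (array([ 469.3, -208.9]), array([28.6, 37.3]), np.float32(167.78), array([260., 328.])) [-127.1 -391.7]
wrist (array([ 460.7, -250.4]), array([23.3, 38. ]), np.float32(167.78), array([254., 251.])) [-138.4 -432.6]
scene (array([ 496.6, -197. ]), array([44.7, 88.3]), np.float32(77.19), array([156., 221.])) [ -99.1 -381.6]
```

View pics/c11.png

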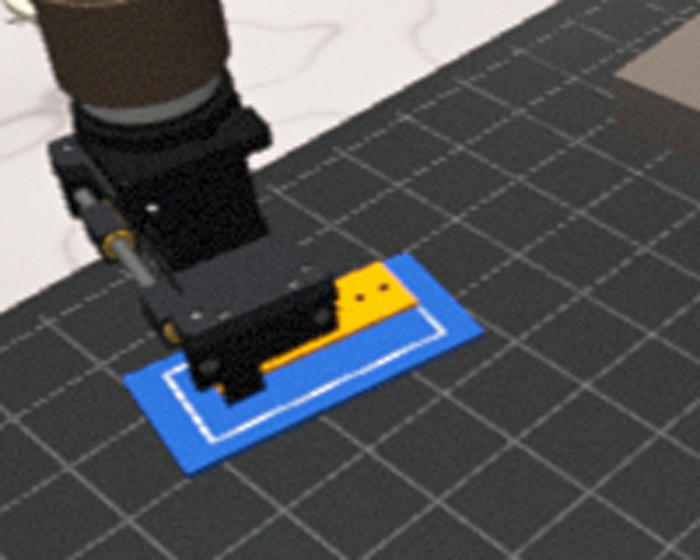

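View pics/w11.png

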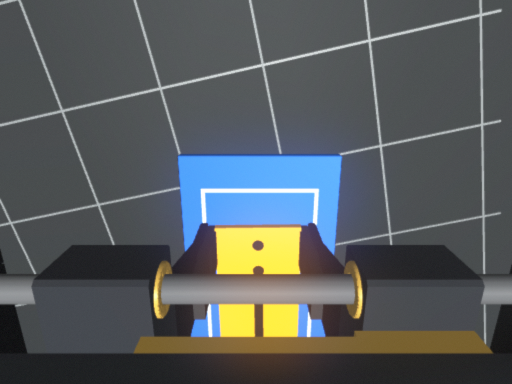

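The plate lies within the white outline, with the outline top at row 190 and the plate end at row 227. I'll lower it gently to the board.

Call:
{"name": "move_arm", "arguments": {
  "series": [
    {"xyz":[0,0,0.5],"yaw":0,"claw":-1},
    {"xyz":[0,0,0.5],"yaw":0,"claw":-1},
    {"xyz":[0,0,0.3],"yaw":0,"claw":-1},
    {"xyz":[0,0,0.1],"yaw":0,"claw":-1},
    {"xyz":[0,0,0],"yaw":0,"claw":-1},
    {"xyz":[0,0,0],"yaw":0,"claw":-1}
  ]
}}

```text
time: 12.72
position: [0.4611, -0.2426, 0.0079]
eef_rot: [-0.628, 0.779, 0.0, -0.0]
ft_force: [-0.1, -0.2, -2.3]
grip_width: 0.489
```

```bash
python3 st.py
```

```text
t 12.72 pos [ 461.1 -242.6    7.9] xdir -102.26 z [-3.e-04  0.e+00 -1.e+00] F [-0.1 -0.2 -2.3] grip mm 42.5 q [-0.17  0.48 -0.5   0.   -0.6  -0.04]
```

Call:
{"name": "move_arm", "arguments": {
  "series": [
    {"xyz":[0,0,0.1],"yaw":0,"claw":-1},
    {"xyz":[0,0,0],"yaw":0,"claw":-1},
    {"xyz":[0,0,0],"yaw":0,"claw":0.1},
    {"xyz":[0,0,0],"yaw":0,"claw":0.2},
    {"xyz":[0,0,0],"yaw":0,"claw":0.4},
    {"xyz":[0,0,0],"yaw":0,"claw":0.5},
    {"xyz":[0,0,0],"yaw":0,"claw":0.5},
    {"xyz":[0,0,0],"yaw":0,"claw":0.5}
  ]
}}

```text
time: 13.38
position: [0.4613, -0.2425, 0.0072]
eef_rot: [-0.628, 0.779, -0.0, 0.0]
ft_force: [0.1, -0.0, -0.4]
grip_width: 0.735
```

Call:
{"name": "move_arm", "arguments": {
  "series": [
    {"xyz":[0,0,-0.5],"yaw":0,"claw":0.5},
    {"xyz":[0,0,-1.5],"yaw":0,"claw":0.5},
    {"xyz":[0,0,-2],"yaw":0,"claw":0.5},
    {"xyz":[0,0,-3],"yaw":0,"claw":0.5},
    {"xyz":[0,0,-3],"yaw":0,"claw":0.5},
    {"xyz":[-3,0,-3],"yaw":0,"claw":0.5},
    {"xyz":[-3,0,-2],"yaw":0,"claw":0.5},
    {"xyz":[-3,0,0],"yaw":0,"claw":0.5},
    {"xyz":[-3,0,0],"yaw":0,"claw":0.5},
    {"xyz":[-3,0,0],"yaw":0,"claw":0.5},
    {"xyz":[0,0,0],"yaw":0,"claw":0.5},
    {"xyz":[0,0,0],"yaw":0,"claw":0.5}
  ]
}}

```text
time: 14.38
position: [0.4931, -0.0952, 0.157]
eef_rot: [-0.629, 0.778, -0.0, 0.0]
ft_force: [0.5, -0.2, 0.0]
grip_width: 0.752
```

Run:
```python
from st import *
for c in ["scene","wrist","top"]:
    im=get_image(c);m=camera_model(c);cv2.imwrite(f"pics/{c}12.png",im[:,:,::-1])
    T=toolT(o,m) if c=="wrist" else None
    h=cv2.cvtColor(im,cv2.COLOR_RGB2HSV);H,S,V=cv2.split(h)
    b=(H>15)&(H<32)&(S>80)&(V>130)
    for r in rect(b,m,.010,T):
        if 30<r[1][0]<60 and 90<r[1][1]<140: print(c,"brass",r)
    b=((H>98)&(H<125)&(S>110)&(V>90))
    for r in rect(b,m,.006,T):
        if 60<r[1][0]<110 and r[1][1]<200: print(c,"board",r)
    for r in rect((V>190)&(S<40),m,.049,T):
        if 35<r[1][0]<55 and 100<r[1][1]<135: print(c,"steel?",r)
```

```text
t 14.38 pos [493.1 -95.2 157. ] xdir -102.1 z [ 5.e-04  1.e-04 -1.e+00] F [ 0.5 -0.2  0. ] grip mm 65.4 q [ 0.13  0.24 -0.38 -0.   -0.95 -0.34]
scene brass (array([ 473.5, -197.2]), array([ 45.1, 119.3]), np.float32(78.21), array([147., 230.]))
scene board (array([ 472.9, -198.9]), array([ 95.1, 182.2]), np.float32(77.94), array([145., 233.]))
scene steel? (array([571.6, 199.7]), array([ 44.4, 119.9]), np.float32(87.76), array([308., 147.]))
wrist brass (array([ 474.1, -186. ]), array([ 43.4, 103.3]), np.float32(78.18), array([258.,  62.]))
wrist board (array([ 474.4, -183.2]), array([ 61.1, 110.2]), np.float32(77.94), array([258.,  74.]))
wrist board (array([ 476.8, -172.5]), array([ 90. , 132.1]), np.float32(77.91), array([258.,  86.]))
top brass (array([ 467.7, -208.1]), array([41.3, 92. ]), np.float32(79.29), array([373., 250.]))
top board (array([ 463.7, -228.8]), array([ 91.6, 117.3]), np.float32(77.78), array([389., 258.]))
top steel? (array([286. , -81.4]), array([ 37.8, 104. ]), np.float32(88.58), array([311., 346.]))
```

View pics/wrist12.png

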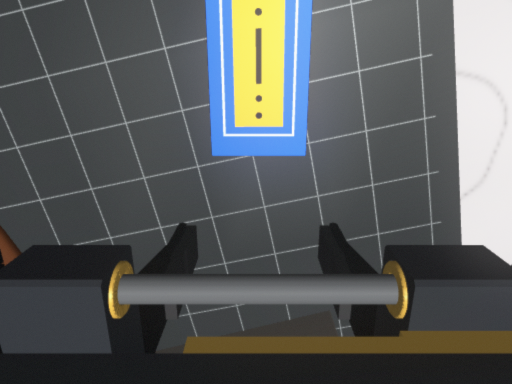

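View pics/scene12.png

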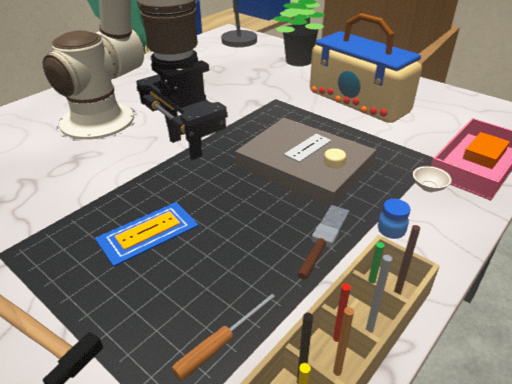

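The brass lies in the outline at about (147,230) in the scene view, within 2 mm and 0.3° of the board. The steel is still where it was, and the gripper is clear. I'm handing in.

```bash
python3 -c "
from plant import *
print(job_done())"
```

```text
the job is handed in; nothing more can be done
None
```

The brass template now lies flat in the white outline on the blue board, released, and the job is handed in at about 14.5 s of the 54 s allowed. I pushed it from its far end until about 39 mm stuck out over the slab edge. I then gripped the overhang at 50 N, lifted it about 80 mm and carried it to the board. I let it go with the finger tips about 1 mm above the board, for an estimated drop of about 4 mm.

**Last checks (scene camera):**
- **Brass:** its centre is about 2 mm from the board's centre, and its length is within 0.3° of the board's.
- **Steel:** its centre is within about 1 mm of where it was at the start.
- **Gripper:** it is open and about 15 cm above the bench, with no force on the wrist.

**Checks that failed or disagreed:**
- **Other cameras:** in the final top view the arm hides part of the brass and board, and the wrist view cuts them off. Their centres there are not usable. The brass and board angles in those views agreed to within 1.5°.
- **Refused calls:** the first two move calls were refused because rows lacked some fields. Nothing moved.

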